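# Nest the empty parts cups and call for pick-up

## Task

The batch is finished: nest the four empty parts cups in size order, orange into blue, yellow into orange and green into yellow, each standing fully down on the floor of the next larger one, with the blue cup standing on the yellow-edged return pad; set the cups down gently rather than dropping them. Only when the nest is complete, press the red call plunger right down to its stop and let it spring back up. Do not disturb the flux bottle or the screwdriver.

Things in the scene. Friction and masses are not known exactly. Their poses are not given: they have to be found in the camera images.
- return_pad: Fixed black rubber pad with a yellow border, 150 x 150 mm, 3 mm thick, flat on the bench. Origin: centre of the underside; x and y along its edges.
- cup_xl: Blue round open parts cup (largest), standing upright. Rim diameter 88 mm, foot diameter 78 mm (straight taper), 70 mm tall, wall 3 mm, solid foot: inner floor 26 mm above the underside. Yaw is meaningless. Origin: centre of the underside, z up. Starts standing on the return pad.
- cup_l: Orange round open parts cup (second largest), standing upright. Rim diameter 69 mm, foot diameter 60 mm (straight taper), 66 mm tall, wall 3 mm, solid foot: inner floor 26 mm above the underside. Yaw is meaningless. Origin: centre of the underside, z up. Seated in the blue cup, its underside is 26 mm above that cup's underside and its rim 22 mm above that cup's rim.
- cup_m: Yellow round open parts cup (second smallest), standing upright. Rim diameter 52 mm, foot diameter 44 mm (straight taper), 62 mm tall, wall 3 mm, solid foot: inner floor 26 mm above the underside. Yaw is meaningless. Origin: centre of the underside, z up. Seated in the orange cup, its underside is 26 mm above that cup's underside and its rim 22 mm above that cup's rim.
- cup_s: Green round open parts cup (smallest), standing upright. Rim diameter 36 mm, foot diameter 29 mm (straight taper), 58 mm tall, wall 3 mm, solid foot: inner floor 26 mm above the underside. Yaw is meaningless. Origin: centre of the underside, z up. Seated in the yellow cup, its underside is 26 mm above that cup's underside and its rim 22 mm above that cup's rim.
- plunger_top (a point): Centre of the top face of the red mushroom head (44 mm diameter, flat top 32 mm across) of the call plunger, 85 mm above the bench when up. The head is on a vertical steel stem in a fixed grey box 80 x 80 mm, 42 mm tall with a 10 mm collar on top.
- call_plunger (a joint): Travel of the call plunger in m: 0 up, 0.012 fully down at its stop. Spring return, about 2.5 N to start and 8.5 N at the stop.
- flux_bottle: Bystander: small pale bottle with a white label and a blue cap, 40 mm diameter, 100 mm tall, standing upright. Origin: centre of the underside.
- driver: Bystander: screwdriver with a yellow handle, about 170 mm long, lying on the bench along its own x.
Mind the look-alikes: they are no part of the job. Of the things shaped like the cup_m, the yellow one is meant.

How it is judged:
By the outcome, as a careful person would: the job done as asked, in the order asked, and still so for the second after the job is handed in, with the robot touching nothing.
It also fails if it takes over 67 s, if anything falls off the work surface, if the arm or the gripper's body presses on something with over 40 N, if the wrist force passes 120 N, or if a joint passes its speed limit or range.

## Robot

A 6-joint arm with a two-finger parallel gripper is mounted at the origin on the work surface. World frame = base frame: x ahead of the robot, y to its left, z up, the work surface at z = 0. Lengths are in mm, angles in rad, forces in N, time in s.
With the tool pointing down it reaches from about 350 to 850 mm from the base axis. Payload 8.1 kg.
Tool frame: the origin (TCP) lies midway between the tips of the shut fingers; the grasp point (between the pads) lies 19 mm behind it; z points along the fingers, y is the line along which they close (so a half turn about z gives the same grasp; the last joint's range is limited). The gripper opens to 93 mm and grips with 3 to 60 N. Pads are 15 mm wide; open, the fingers measure 128 mm over their backs; the gripper's body (75 mm by 188 mm) begins 65 mm behind the grasp point.
Start: joints at [-1.23, 0.13, 1.488, -0, 1.523, -0.085], TCP at [247.849, -546.421, 218.635] pointing down, gripper open.
Joint ranges: [-2.96, 2.96], [-0.89, 2.26], [0.02, 2.5], [-1.34, 4.48], [0, 2.73], [-2.66, 2.66]. Speed limits (rad/s): [2.39, 2.39, 2.79, 3.14, 3.14, 3.14].

## Interface

Orientations are given as a unit quaternion [x, y, z, w].
In Python, from station import manip, optics gives the robot as it stands.
- The arm moves only by the tool servo_tool, never from a script. Its argument "plan" is a list of rows, each a list of 3 entries, a list of its own where there are three numbers: the shift along the world's x, y, z as a fraction of full scale, then the turn about the world's z as a fraction of full scale, then the opening, from 0 (shut) to 1 (fully open). A call has 1 to 5 rows; each row shifts and turns the commanded pose from where the row before left it; what a row does not reach is not made up. Full scale, the value 1, is 30 mm for a shift and 4 degrees for a turn. A row lasts 1/8 s, in which the tool goes at most 62.5 mm and 10.7 degrees, less where a joint would pass 70% of its speed; a pose out of reach is approached as far as the arm can. A call with a number of a shift or a turn outside -1 to 1 is refused whole. A call with a gripper value outside its range is refused whole. The fingers move at their own pace and stop on an object; "force" is the grip in N (left out, the last holds). Time passes only in rows, so rows that do not move let the fingers close. It gives the time, the measured TCP pose, the force, the opening and the grip force at its end, in the units of the state.
- manip.get_state(): the state, without advancing time (a new reading comes with each control period).
- optics.read_camera(name): name is "side" or "top"; returns the picture (420x560x3 uint8, red, green, blue); there is no depth.
- optics.get_calibration(name): a dict with "camera_matrix" (3x3 intrinsics, pixels), "rvec" (rotation vector, rad) and "tvec" (3), from world to camera coordinates, as OpenCV has them. Camera axes: x right, y down, z forward; pixel columns grow to the right and rows downward; lengths in mm; the calibration is good to about 2 mm. A picture is of the moment at which its call begins. get_calibration takes no time and is no camera call.
- manip.hand_in(): hands the job in; it is judged then, once.
The state is a dict: "time": time; "q": joint angles; "dq": joint speeds; "joint_torque": joint torques, N m; "ee_pos": TCP position; "ee_rot": TCP orientation; "ft_force": force on the tool from outside, world axes, zero at the start; "ft_torque": the same for the moment, N m; "width": opening from 0.0 (shut) to 1.0 (fully open); "grip_force": force on a finger pad.
Only numpy, scipy, OpenCV 4.12 (cv2) and the standard library are available. Lean on these libraries where they do the work, as an engineer would, in place of code of your own. Each camera call takes 0.05 s, during which the arm holds its last target. There are 200 camera calls.

## Working session

There is one attempt and no reset: what is moved stays moved. The work goes in short steps, Python scripts to look and compute and a tool call to move; the robot and the scene stay as the last step left them, time stands still between calls to the robot, and variables do not carry over. Pictures are saved under pics/ and viewed, at most 11 in all, crops included, and the job is handed in when it is done.

Besides the shell and the picture viewer there is one more tool, called after "Emit:" as name([rows], argument=value, ...), one row to a line, values as JSON. servo_tool: Moves the arm, as the interface text tells. Its arguments: {"type":"object","properties":{"plan":{"type":"array","items":{"type":"array"}},"force":{"type":"number"}},"required":["plan"]}

```bash
mkdir -p pics
cat > h.py <<'E'
import numpy as np,cv2
from station import manip,optics
def snap(n,f):
    im=optics.read_camera(n); cv2.imwrite('pics/'+f,im[:,:,::-1]); return im
def ray(n,uv,z):
    c=optics.get_calibration(n);R=cv2.Rodrigues(np.array(c['rvec'],float))[0];t=np.array(c['tvec'],float).ravel()
    K=np.array(c['camera_matrix'],float)
    o=-R.T@t; d=R.T@np.linalg.inv(K)@np.array([uv[0],uv[1],1.])
    return o+d*(z-o[2])/d[2]
def proj(n,p):
    c=optics.get_calibration(n)
    return cv2.projectPoints(np.array([p],float),np.array(c['rvec'],float),np.array(c['tvec'],float),np.array(c['camera_matrix'],float),None)[0].ravel()
E
python3 - <<'E'
from h import *
snap('top','t0.png');snap('side','s0.png')
for n in('top','side'):
    c=optics.get_calibration(n);R=cv2.Rodrigues(np.array(c['rvec'],float))[0];print(n,-R.T@np.array(c['tvec']).ravel(),c['camera_matrix'])
print(manip.get_state())
E
```

```text
top [ 406.05704142  -24.55998125 1215.34584397] [[447.91176892   0.         280.72675338]
 [  0.         447.91176892 204.43677413]
 [  0.           0.           1.        ]]
side [ 32.23134867 608.43466688 732.09026264] [[429.05969703   0.         273.89851298]
 [  0.         429.05969703 212.23493017]
 [  0.           0.           1.        ]]
{'time': 0.1, 'q': array([-1.23041392e+00,  1.31075577e-01,  1.48919976e+00,  2.23451393e-05,
        1.52302457e+00, -8.54090865e-02]), 'dq': array([ 0.00048122, -0.00222902, -0.00422757,  0.00023567,  0.00072697,
       -0.00067544]), 'joint_torque': array([ 6.76737945e-04, -5.61337709e+01, -4.93100059e+01,  7.70213711e-02,
        2.89977214e-02, -4.09378208e-05]), 'ee_pos': array([ 247.6686697 , -545.91010691,  217.68224441]), 'ee_rot': array([ 9.77422927e-01,  2.11290542e-01, -9.74626733e-05, -8.48118043e-04]), 'ft_force': array([-0.37284214, -0.0600121 ,  0.70996742]), 'ft_torque': array([-0.0308209 , -0.00164025, -0.0346581 ]), 'grip_force': 0.0, 'width': 1.005363379892653}
```

View pics/t0.png

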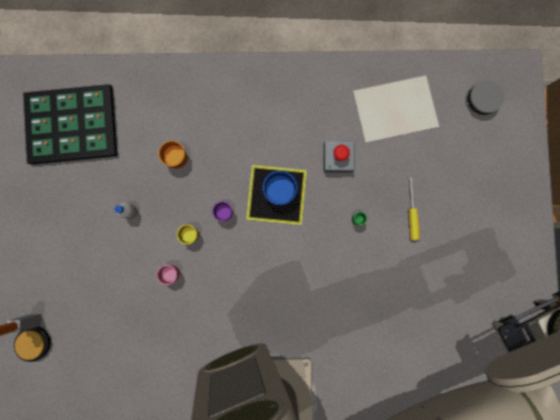

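View pics/s0.png

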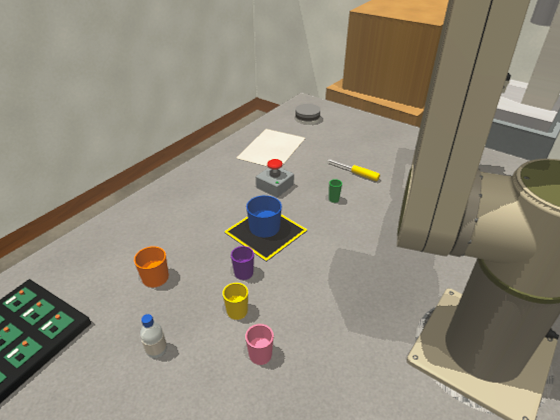

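The top view shows blue at (281,188) on the pad, orange (173,154), yellow (187,235), green (360,219) and the plunger at (341,153). The bottle is at (124,209), the driver around (413,210), and the purple (223,211) and pink (168,274) cups are the decoys. The side view agrees.

```bash
cat > m.py <<'E'
from h import *
from scipy.optimize import least_squares
HUE={'xl':(105,125),'l':(5,16),'m':(24,34),'s':(50,85),'red':(0,4)}
DIM={'xl':(44,39,70),'l':(34.5,30,66),'m':(26,22,62),'s':(18,14.5,58)}
def mask(im,k,box):
    hsv=cv2.cvtColor(im,cv2.COLOR_RGB2HSV);lo,hi=HUE[k]
    m=cv2.inRange(hsv,(lo,120,40),(hi,255,255)); o=np.zeros_like(m);x0,y0,x1,y1=box;o[y0:y1,x0:x1]=m[y0:y1,x0:x1]
    n,lab,st,_=cv2.connectedComponentsWithStats(o); i=1+np.argmax(st[1:,4]); return (lab==i).astype(np.uint8)
def model(n,k,x,y,z0):
    R,r,h=DIM[k];a=np.linspace(0,2*np.pi,60)
    P=np.vstack([np.c_[x+q*np.cos(a),y+q*np.sin(a),0*a+z] for q,z in((R,z0+h),(r,z0))])
    c=optics.get_calibration(n)
    p=cv2.projectPoints(P,np.array(c['rvec'],float),np.array(c['tvec'],float),np.array(c['camera_matrix'],float),None)[0].reshape(-1,2).astype(np.float32)
    return cv2.convexHull(p)
def bb(h): h=h.reshape(-1,2); return np.r_[h.min(0),h.max(0)]
def locate(n,im,k,box,z0,guess):
    m=mask(im,k,box);ys,xs=np.nonzero(m);pts=np.c_[xs,ys].astype(np.float32)
    hull=np.vstack([pts-.5,pts+.5]);obs=bb(hull)
    s=least_squares(lambda v:(bb(model(n,k,v[0],v[1],z0))-obs),guess)
    return s.x,s.fun
E
python3 - <<'E'
from m import *
t=cv2.imread('pics/t0.png')[:,:,::-1].copy();s=cv2.imread('pics/s0.png')[:,:,::-1].copy()
B={'xl':((255,165,305,215),(240,190,290,245),3),'l':((150,130,200,180),(130,240,175,290),0),'m':((170,218,205,250),(218,280,255,325),0),'s':((348,205,372,232),(322,175,348,207),0)}
for k,(bt,bs,z) in B.items():
    uv=((bt[0]+bt[2])/2,(bt[1]+bt[3])/2);g=ray('top',uv,50)[:2]
    for n,im,b in(('top',t,bt),('side',s,bs)):
        x,f=locate(n,im,k,b,z,g);print(k,n,x.round(1),f.round(1))
for n,im,b in(('top',t,(325,140,356,172)),('side',s,(260,150,290,180))):
    m=mask(im,'red',b);ys,xs=np.nonzero(m);print('plunger',ray(n,((xs.min()+xs.max())/2,(ys.min()+ys.max())/2),78).round(1),xs.min(),xs.max(),ys.min(),ys.max())
print('pad',[ray('top',u,3)[:2].round(0) for u in((250,166),(306,170),(302,223),(248,219))])
print('purple',ray('top',(223,211),50).round(),'bottle',ray('top',(119,209),100).round(),ray('side',(148,320),100).round(),'driver',ray('top',(411,180),10).round(),ray('top',(415,238),15).round())
E
```

```text
xl top [554.7 -32.5] [ 0.9  0.3 -0.9 -0.3]
xl side [557.3 -33.2] [ 0.2 -0.7 -0.2  0.6]
l top [651.5 247.1] [-0.4 -0.9  0.5  0.9]
l side [652.  248.2] [-0.1  0.2  0.1 -0.2]
m top [438.7 208.7] [-0.5 -0.1  0.5  0.1]
m side [442.4 207.8] [ 0.1 -0.4 -0.1  0.4]
s top [ 473.1 -240.2] [-1.6 -0.9  1.6  0.9]
s side [ 493.7 -274.2] [-0.7 -8.6  0.7  8. ]
plunger [ 643.1 -193.9   78. ] 334 349 145 160
plunger [ 646.  -193.7   78. ] 267 281 159 168
pad [array([625.,  47.]), array([ 611., -106.]), array([466., -92.]), array([480.,  54.])]
purple [499. 116.  50.] bottle [504. 368. 100.] [499. 373. 100.] driver [ 579. -391.   10.] [ 421. -394.   15.]
```

Emit:
servo_tool([
  [[0.54,1,0],0,1],
  [[0.54,1,0],0,1],
  [[0.54,1,0],0,1],
  [[0.54,1,0],0,1],
  [[0.54,1,0],0,1],
], force=20)

```text
time: 0.72
ee_pos: [329.1, -395.1, 218.1]
ee_rot: [0.977, 0.211, -0.0, -0.0]
ft_force: [-0.5, -0.4, -0.1]
width: 0.999
grip_force: 0.0
```

Run:
```python
from m import *
t=cv2.imread('pics/t0.png')[:,:,::-1];s=cv2.imread('pics/s0.png')[:,:,::-1]
c=np.vstack([cv2.resize(t[200:240,330:390],(600,400),interpolation=0)[:300],cv2.resize(s[170:210,310:370],(600,400),interpolation=0)[:300]])
hs=cv2.cvtColor(np.ascontiguousarray(s),cv2.COLOR_RGB2HSV);print(hs[178:204:3,335]);hs=cv2.cvtColor(np.ascontiguousarray(t),cv2.COLOR_RGB2HSV);print(hs[219,350:370])
```

```text
[[ 39  31 164]
 [ 61 118  93]
 [ 61 115  91]
 [ 60 101  83]
 [ 62 113  88]
 [ 61 113  88]
 [ 61 110  88]
 [ 62 113  90]
 [ 58  74  89]]
[[ 15  14 113]
 [ 40  17  90]
 [ 56  55  70]
 [ 67 143  75]
 [ 68 165  93]
 [ 67 166 106]
 [ 68 163 119]
 [ 67 159 128]
 [ 68 161 133]
 [ 67 161 135]
 [ 67 162 137]
 [ 66 157 135]
 [ 66 160 121]
 [ 66 159  93]
 [ 66 182  66]
 [ 67 158  76]
 [ 64 101 104]
 [ 60  51 115]
 [ 45  21 119]
 [ 13  15 120]]
```

Emit:
servo_tool([
  [[0.54,1,0],0,1],
  [[0.54,1,0],0,1],
  [[0.54,1,0],0,1],
  [[0.54,1,0],0,1],
  [[0.54,1,0],0,1],
])

```text
time: 1.35
ee_pos: [410.1, -245.2, 218.3]
ee_rot: [0.977, 0.211, -0.0, -0.0]
ft_force: [-0.5, -0.6, -0.7]
width: 0.999
grip_force: 0.0
```

Emit:
servo_tool([
  [[0.54,1,0],0,1],
  [[0.54,1,0],0,1],
  [[0.54,1,0],0,1],
  [[0.54,1,0],0,1],
  [[0.54,1,0],0,1],
])

```text
time: 1.98
ee_pos: [491.0, -95.3, 218.2]
ee_rot: [0.977, 0.211, -0.0, -0.0]
ft_force: [0.3, -1.6, 0.3]
width: 1.001
grip_force: 0.0
```

Emit:
servo_tool([
  [[0.54,1,0],0,1],
  [[0.54,1,0],0,1],
  [[0.54,1,0],0,1],
  [[0.54,1,0],0,1],
  [[0.54,1,0],0,1],
])

```text
time: 2.6
ee_pos: [572.0, 54.6, 218.1]
ee_rot: [0.977, 0.211, -0.0, -0.0]
ft_force: [-0.2, -0.6, 0.1]
width: 1.004
grip_force: 0.0
```

Emit:
servo_tool([
  [[0.54,1,0],0,1],
  [[0.54,1,0],0,1],
  [[0.54,1,0],0,1],
  [[0.54,1,0],0,1],
  [[0.54,1,0],0,1],
])

```text
time: 3.22
ee_pos: [653.0, 204.5, 217.9]
ee_rot: [0.977, 0.211, -0.001, 0.0]
ft_force: [-0.3, -0.3, 0.8]
width: 0.997
grip_force: 0.0
```

Run:
```python
import m
from m import *
t=cv2.imread('pics/t0.png')[:,:,::-1].copy();s=cv2.imread('pics/s0.png')[:,:,::-1].copy()
def mask(im,k,box):
    hsv=cv2.cvtColor(im,cv2.COLOR_RGB2HSV);mm=cv2.inRange(hsv,(50,80,40),(85,255,255)); o=np.zeros_like(mm);x0,y0,x1,y1=box;o[y0:y1,x0:x1]=mm[y0:y1,x0:x1];return o
m.mask=mask
print(locate('top',t,'s',(345,205,375,235),0,[475,-240]),locate('side',s,'s',(320,172,352,210),0,[475,-240]))
print(manip.get_state()['ee_pos'])
```

```text
(array([ 473.03994162, -241.57754687]), array([-1.1305847 ,  0.06343079,  1.0770874 , -0.06672668], dtype=float32)) (array([ 477.18799884, -243.83067805]), array([-0.31762695, -0.5371094 ,  0.30630493,  0.4914093 ], dtype=float32))
[653.00467519 204.52027808 217.90491264]
```

Emit:
servo_tool([
  [[0,0.72,-0.5],0,1],
  [[0,0.72,-0.5],0,1],
  [[0,0,-1],0,1],
  [[0,0,-1],0,1],
  [[0,0,-1],0,1],
])

```text
time: 3.85
ee_pos: [651.4, 246.8, 96.1]
ee_rot: [0.977, 0.211, -0.001, 0.0]
ft_force: [-0.5, -0.5, -0.3]
width: 1.0
grip_force: 0.0
```

Run:
```python
from m import *
t=snap('top','t1.png');s=snap('side','s1.png')
cv2.imwrite('pics/c1.png',cv2.resize(np.hstack([t[100:220,100:240],s[200:320,90:230]]),(800,343))[:,:,::-1])
```

```text
(no output)
```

View pics/c1.png

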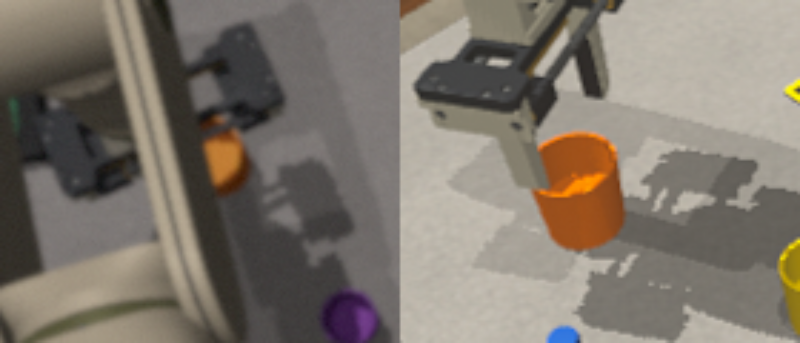

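The crop shows the gripper above the orange cup, with one finger on each side of the rim (side crop: cup at about (580,190)).

Emit:
servo_tool([
  [[0,0,-1],0,1],
  [[0,0,-0.6],0,1],
  [[0,0,0],0,0.7],
  [[0,0,0],0,0.6],
  [[0,0,0],0,0.6],
])

```text
time: 4.58
ee_pos: [653.9, 247.4, 52.5]
ee_rot: [0.977, 0.211, 0.001, -0.0]
ft_force: [0.2, 1.8, 1.8]
width: 0.738
grip_force: 21.6
```

Emit:
servo_tool([
  [[0,0,0],0,0.5],
  [[0,0,0],0,0.5],
  [[0,0,0],0,0.5],
])

```text
time: 4.95
ee_pos: [653.9, 247.5, 52.4]
ee_rot: [0.977, 0.211, 0.001, -0.0]
ft_force: [-1.1, 2.9, 6.5]
width: 0.737
grip_force: 22.2
```

Emit:
servo_tool([
  [[0,0,0.4],0,0.5],
  [[0,0,0.8],0,0.5],
  [[0,0,1],0,0.5],
  [[0,-0.4,1],0,0.5],
  [[-0.35,-1,0.3],0,0.5],
])

```text
time: 5.58
ee_pos: [643.7, 205.3, 158.9]
ee_rot: [0.977, 0.212, 0.002, 0.0]
ft_force: [0.8, -0.8, -2.5]
width: 0.737
grip_force: 22.2
```

Emit:
servo_tool([
  [[-0.35,-1,0],0,0.5],
  [[-0.35,-1,0],0,0.5],
  [[-0.35,-1,0],0,0.5],
  [[-0.35,-1,0],0,0.5],
  [[-0.35,-1,0],0,0.5],
])

```text
time: 6.2
ee_pos: [589.1, 53.5, 155.8]
ee_rot: [0.977, 0.211, -0.0, 0.0]
ft_force: [0.1, -0.1, -2.0]
width: 0.736
grip_force: 22.2
```

Emit:
servo_tool([
  [[-0.35,-1,0],0,0.5],
  [[-0.35,-1,0],0,0.5],
  [[-0.35,-0.6,0],0,0.5],
  [[-0.1,-0.3,0],0,0.5],
  [[0,0,0],0,0.5],
])

```text
time: 6.82
ee_pos: [555.4, -32.3, 155.8]
ee_rot: [0.977, 0.211, 0.0, -0.0]
ft_force: [-0.2, -0.2, -1.2]
width: 0.734
grip_force: 22.2
```

Run:
```python
from m import *
s=snap('side','s2.png');t=snap('top','t2.png')
p=manip.get_state()['ee_pos'];print(p)
print(locate('side',s,'l',(200,90,330,260),p[2]-50,p[:2]))
cv2.imwrite('pics/c2.png',cv2.resize(np.hstack([t[120:260,210:350],s[110:250,190:330]]),(800,400))[:,:,::-1])
```

```text
[555.58446281 -31.5544631  155.6774654 ]
(array([552.54419224, -31.14239295]), array([ 0.10231018, -0.33354187, -0.10198975,  0.3005371 ], dtype=float32))
```

View pics/c2.png

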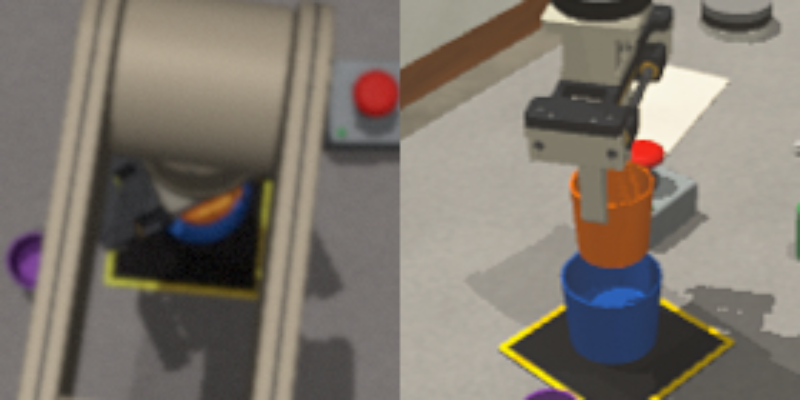

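The side crop shows the orange cup held upright just above the blue cup. It's nearly centred and needs about +3 mm in x.

Emit:
servo_tool([
  [[0.1,-0.04,-0.3],0,0.5],
  [[0,0,-0.8],0,0.5],
  [[0,0,-0.8],0,0.5],
  [[0,0,-0.3],0,0.5],
  [[0,0,0],0,0.5],
])

```text
time: 7.55
ee_pos: [557.9, -33.0, 88.8]
ee_rot: [0.977, 0.212, -0.001, -0.0]
ft_force: [-0.1, 0.3, -1.7]
width: 0.732
grip_force: 22.2
```

Emit:
servo_tool([
  [[0,0,-0.07],0,0.5],
  [[0,0,-0.07],0,0.5],
  [[0,0,0],0,0.5],
])

```text
time: 7.92
ee_pos: [558.6, -33.5, 85.8]
ee_rot: [0.977, 0.211, 0.0, 0.0]
ft_force: [0.2, -0.4, -2.9]
width: 0.731
grip_force: 22.2
```

Emit:
servo_tool([
  [[0,0,-0.06],0,0.5],
  [[0,0,-0.06],0,0.5],
  [[0,0,0],0,0.5],
])

```text
time: 8.3
ee_pos: [558.2, -33.4, 81.6]
ee_rot: [0.977, 0.211, -0.0, -0.0]
ft_force: [0.5, -0.1, -2.7]
width: 0.739
grip_force: 22.2
```

Emit:
servo_tool([
  [[0,0,-0.04],0,0.5],
  [[0,0,0],0,0.5],
])

```text
time: 8.55
ee_pos: [558.7, -33.3, 81.4]
ee_rot: [0.977, 0.211, 0.0, 0.0]
ft_force: [-3.1, 0.9, 4.4]
width: 0.735
grip_force: 22.1
```

Emit:
servo_tool([
  [[0,0,0],0,0.8],
  [[0,0,0],0,0.95],
  [[0,0,0],0,0.95],
  [[0,0,0.5],0,0.95],
  [[0,0,1],0,0.85],
])

```text
time: 9.18
ee_pos: [557.3, -33.3, 125.5]
ee_rot: [0.977, 0.211, -0.001, -0.0]
ft_force: [-0.8, 0.2, 0.8]
width: 0.888
grip_force: 0.0
```

Emit:
servo_tool([
  [[-0.4,0.8,0.8],0,0.8],
  [[-0.45,1,0],0,0.8],
  [[-0.45,1,0],0,0.8],
  [[-0.45,1,0],0,0.8],
  [[-0.45,1,0],0,0.8],
])

```text
time: 9.8
ee_pos: [492.3, 111.5, 151.0]
ee_rot: [0.977, 0.211, 0.001, 0.0]
ft_force: [0.7, -0.4, -0.1]
width: 0.8
grip_force: 0.0
```

Run:
```python
from m import *
s=snap('side','s3.png');t=snap('top','t3.png')
p=manip.get_state()['ee_pos'];print(p)
print(locate('side',s,'l',(230,150,300,250),29,[556,-33]),locate('top',t,'l',(250,160,310,220),29,[556,-33]))
cv2.imwrite('pics/c3.png',cv2.resize(np.hstack([t[120:260,210:350],s[110:250,190:330]]),(800,400))[:,:,::-1])
```

```text
[491.66480628 112.92240217 150.82244559]
(array([569.59417428, -55.76908025]), array([-0.39585876, -5.41362   ,  0.39050293,  4.797821  ], dtype=float32)) (array([557.25154553, -33.71634802]), array([-0.1749878, -0.4988861,  0.1751709,  0.5212097], dtype=float32))
```

View pics/c3.png

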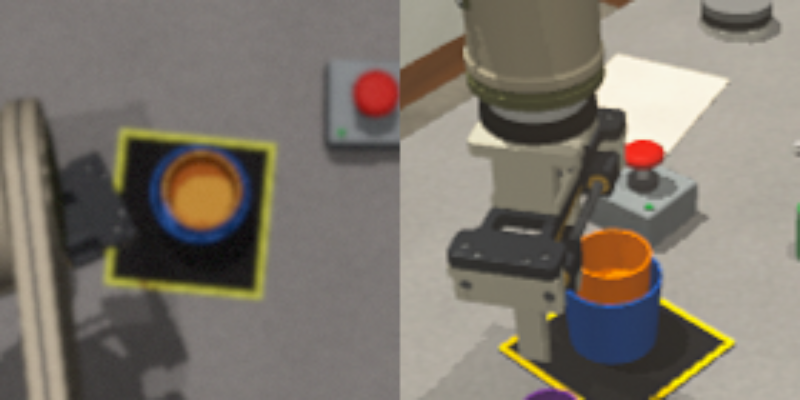

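The top crop shows the orange cup seated in the blue one, nearly concentric and level, and blue is still on the pad. Next is the yellow cup.

Emit:
servo_tool([
  [[-0.57,1,0],0,0.8],
  [[-0.57,1,0],0,0.8],
  [[-0.57,1,0],0,0.8],
  [[0,0.17,-0.7],0,0.8],
  [[0,0,-0.8],0,0.8],
])

```text
time: 10.52
ee_pos: [442.3, 206.1, 105.7]
ee_rot: [0.977, 0.212, 0.002, -0.0]
ft_force: [1.1, -0.7, -0.8]
width: 0.8
grip_force: 0.0
```

Run:
```python
from m import *
print(manip.get_state()['ee_pos'])
s=snap('side','s4.png');t=snap('top','t4.png')
cv2.imwrite('pics/c4.png',cv2.resize(np.hstack([t[160:300,120:260],s[210:350,170:310]]),(800,400))[:,:,::-1])
```

```text
[442.27407683 206.12429163 105.73165222]
```

View pics/c4.png

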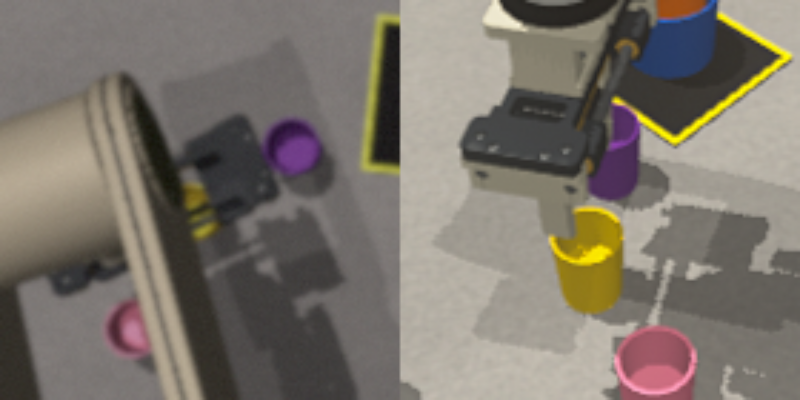

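The yellow cup is between the fingers, and the purple and pink decoys are clear. Descending to grip.

Emit:
servo_tool([
  [[-0.04,0.06,-1],0,0.8],
  [[0,0,-0.95],0,0.8],
  [[0,0,0],0,0.6],
  [[0,0,0],0,0.45],
  [[0,0,0],0,0.35],
])

```text
time: 11.25
ee_pos: [441.3, 208.0, 48.1]
ee_rot: [0.977, 0.211, 0.001, -0.0]
ft_force: [-0.4, 0.8, 3.3]
width: 0.545
grip_force: 20.0
```

Emit:
servo_tool([
  [[0,0,0],0,0.35],
  [[0,0,0],0,0.35],
  [[0,0,0],0,0.35],
])

```text
time: 11.62
ee_pos: [441.4, 208.1, 48.1]
ee_rot: [0.977, 0.211, 0.002, -0.0]
ft_force: [-1.7, -0.0, 6.7]
width: 0.547
grip_force: 20.0
```

Emit:
servo_tool([
  [[0,0,0.5],0,0.35],
  [[0,0,0.9],0,0.35],
  [[0,0,1],0,0.35],
  [[0.2,-0.5,1],0,0.35],
  [[0.48,-1,0.7],0,0.35],
])

```text
time: 12.25
ee_pos: [460.6, 162.8, 171.8]
ee_rot: [0.977, 0.212, 0.001, -0.0]
ft_force: [1.0, 0.6, -1.0]
width: 0.545
grip_force: 20.0
```

Emit:
servo_tool([
  [[0.48,-1,0],0,0.35],
  [[0.48,-1,0],0,0.35],
  [[0.48,-1,0],0,0.35],
  [[0.48,-1,0],0,0.35],
  [[0.48,-1,0],0,0.35],
])

```text
time: 12.88
ee_pos: [532.6, 11.4, 170.2]
ee_rot: [0.977, 0.211, 0.0, 0.0]
ft_force: [1.5, -1.2, -1.3]
width: 0.546
grip_force: 20.0
```

Emit:
servo_tool([
  [[0.48,-0.9,0],0,0.35],
  [[0.3,-0.66,0],0,0.35],
  [[0,0,0],0,0.35],
  [[0,0,0],0,0.35],
])

```text
time: 13.38
ee_pos: [555.3, -33.7, 169.2]
ee_rot: [0.977, 0.211, -0.0, -0.0]
ft_force: [0.3, 0.1, -1.4]
width: 0.55
grip_force: 20.0
```

Run:
```python
from m import *
s=snap('side','s5.png')
p=manip.get_state()['ee_pos'];print(p)
print(locate('side',s,'m',(235,90,300,205),p[2]-48.1,p[:2]),locate('side',s,'l',(230,150,300,250),29,[556,-33]))
cv2.imwrite('pics/c5.png',cv2.resize(s[90:250,190:330],(525,600))[:,:,::-1])
```

```text
[555.30233535 -33.49016542 169.18681796]
(array([554.83351809, -36.3711247 ]), array([-0.76249695, -0.73249817,  0.7622986 ,  0.607605  ], dtype=float32)) (array([570.1551717 , -50.44621937]), array([ 0.06184387, -6.502365  , -0.07345581,  5.8162384 ], dtype=float32))
```

View pics/c5.png

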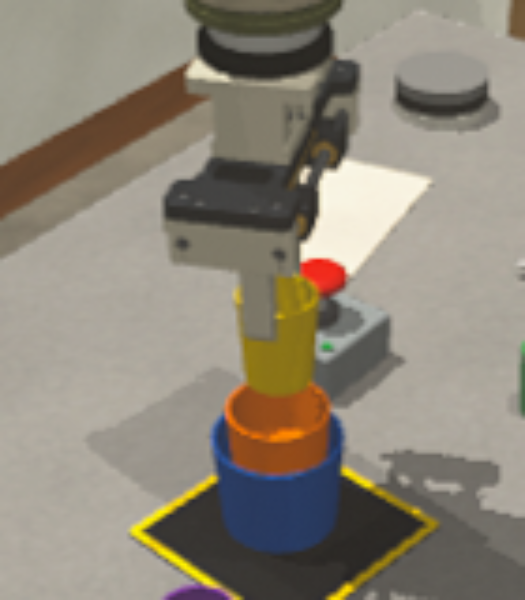

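The yellow cup is upright and above the nest (crop (280,330), nest rim (278,415)). I'll nudge it about +2.5 mm in x and lower it.

Emit:
servo_tool([
  [[0.08,0.03,-0.3],0,0.35],
  [[0,0,-0.7],0,0.35],
  [[0,0,-0.7],0,0.35],
  [[0,0,-0.3],0,0.35],
  [[0,0,0],0,0.35],
])

```text
time: 14.05
ee_pos: [557.4, -33.0, 108.3]
ee_rot: [0.977, 0.212, -0.001, -0.0]
ft_force: [-0.4, -0.3, -0.9]
width: 0.544
grip_force: 20.0
```

Emit:
servo_tool([
  [[0,0,-0.07],0,0.35],
  [[0,0,0],0,0.35],
])

```text
time: 14.3
ee_pos: [558.5, -33.5, 107.8]
ee_rot: [0.977, 0.211, 0.001, 0.0]
ft_force: [0.5, -0.0, -1.1]
width: 0.545
grip_force: 20.0
```

Emit:
servo_tool([
  [[0,0,-0.07],0,0.35],
  [[0,0,-0.03],0,0.35],
  [[0,0,0],0,0.35],
])

```text
time: 14.68
ee_pos: [558.0, -33.4, 103.9]
ee_rot: [0.977, 0.211, -0.0, -0.0]
ft_force: [0.2, 0.3, -1.2]
width: 0.55
grip_force: 20.0
```

Emit:
servo_tool([
  [[0,0,-0.04],0,0.35],
  [[0,0,0],0,0.35],
])

```text
time: 14.92
ee_pos: [558.3, -33.4, 103.2]
ee_rot: [0.977, 0.211, 0.0, 0.0]
ft_force: [-0.8, 0.4, 1.8]
width: 0.55
grip_force: 20.0
```

Emit:
servo_tool([
  [[0,0,-0.02],0,0.35],
  [[0,0,0],0,0.35],
])

```text
time: 15.18
ee_pos: [558.6, -33.3, 103.2]
ee_rot: [0.977, 0.211, 0.001, 0.0]
ft_force: [-1.2, 1.6, 6.5]
width: 0.543
grip_force: 20.0
```

Emit:
servo_tool([
  [[0,0,0],0,0.6],
  [[0,0,0],0,0.7],
  [[0,0,0],0,0.7],
  [[0,0,0.5],0,0.7],
  [[0,0,1],0,0.7],
])

```text
time: 15.8
ee_pos: [557.0, -33.3, 147.1]
ee_rot: [0.977, 0.211, -0.001, -0.0]
ft_force: [0.9, -0.3, 0.6]
width: 0.701
grip_force: 0.0
```

Emit:
servo_tool([
  [[0,-0.5,0.8],0,0.7],
  [[-0.4,-1,0],0,0.7],
  [[-0.4,-1,0],0,0.7],
  [[-0.4,-1,0],0,0.7],
  [[-0.4,-1,0],0,0.7],
])

```text
time: 16.42
ee_pos: [510.0, -169.5, 172.6]
ee_rot: [0.977, 0.211, 0.001, 0.0]
ft_force: [-0.3, -0.1, 0.2]
width: 0.699
grip_force: 0.0
```

Run:
```python
from m import *
s=snap('side','s6.png');t=snap('top','t6.png')
p=manip.get_state()['ee_pos'];print(p)
print(locate('side',s,'m',(235,120,300,215),55,[557,-33]),locate('top',t,'m',(250,150,297,215),55,[557,-33]),locate('top',t,'l',(250,160,310,220),29,[556,-33])[0])
```

```text
[ 509.41304874 -171.02945745  172.47994673]
(array([573.69923739, -51.88499606]), array([ 0.38200378, -5.44281   , -0.38641357,  4.984268  ], dtype=float32)) (array([558.39432716, -33.60078935]), array([-0.0085144 , -0.01850891,  0.0085144 ,  0.01933289], dtype=float32)) [555.91510373 -33.69580091]
```

Yellow is seated: the top fit at seated height has a residual under 0.02 px. Next is the green cup.

Emit:
servo_tool([
  [[-0.5,-1,0],0,0.7],
  [[-0.5,-1,0],0,0.7],
  [[-0.15,-0.4,-0.7],0,0.7],
  [[0,0,-1],0,0.7],
  [[0,0,-0.4],0,0.7],
])

```text
time: 17.15
ee_pos: [475.1, -239.5, 107.1]
ee_rot: [0.977, 0.211, -0.001, -0.001]
ft_force: [-0.4, 0.2, 0.9]
width: 0.698
grip_force: 0.0
```

Run:
```python
from m import *
print(manip.get_state()['ee_pos'])
s=snap('side','s7.png');t=snap('top','t7.png')
cv2.imwrite('pics/c7.png',cv2.resize(np.hstack([t[150:290,290:430],s[120:260,260:400]]),(800,400))[:,:,::-1])
```

```text
[ 475.05383162 -239.54327413  107.11931171]
```

View pics/c7.png

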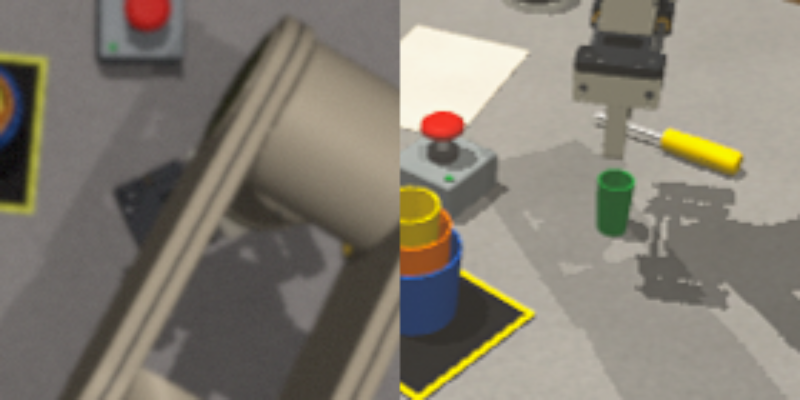

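The green cup at side crop (614,200) is under the gripper, and the driver is well clear. Descending.

Emit:
servo_tool([
  [[0,-0.09,-1],0,0.7],
  [[0,0,-0.9],0,0.7],
  [[0,0,-0.2],0,0.6],
  [[0,0,0],0,0.45],
  [[0,0,0],0,0.3],
])

```text
time: 17.88
ee_pos: [476.7, -243.7, 47.0]
ee_rot: [0.977, 0.211, 0.001, 0.001]
ft_force: [-0.8, 0.2, 1.1]
width: 0.434
grip_force: 0.1
```

Emit:
servo_tool([
  [[0,0,0],0,0.2],
  [[0,0,0],0,0.2],
  [[0,0,0],0,0.2],
  [[0,0,0],0,0.2],
])

```text
time: 18.38
ee_pos: [476.5, -243.6, 46.7]
ee_rot: [0.977, 0.211, 0.001, 0.001]
ft_force: [-0.5, 1.6, 7.4]
width: 0.379
grip_force: 20.0
```

Emit:
servo_tool([
  [[0,0,0.5],0,0.2],
  [[0,0,0.9],0,0.2],
  [[0,0,1],0,0.2],
  [[0,0,1],0,0.2],
  [[0.3,0.7,1],0,0.2],
])

```text
time: 19.0
ee_pos: [484.2, -222.9, 179.2]
ee_rot: [0.978, 0.21, 0.0, 0.0]
ft_force: [-0.2, 0.6, -0.6]
width: 0.382
grip_force: 20.0
```

Emit:
servo_tool([
  [[0.4,1,0.4],0,0.2],
  [[0.4,1,0],0,0.2],
  [[0.4,1,0],0,0.2],
  [[0.4,1,0],0,0.2],
  [[0.4,1,0],0,0.2],
])

```text
time: 19.62
ee_pos: [544.9, -71.2, 190.3]
ee_rot: [0.977, 0.211, 0.0, 0.0]
ft_force: [0.3, -0.2, 0.3]
width: 0.38
grip_force: 20.0
```

Emit:
servo_tool([
  [[0.35,0.9,0],0,0.2],
  [[0.07,0.4,0],0,0.2],
  [[0,0,0],0,0.2],
  [[0,0,0],0,0.2],
])

```text
time: 20.12
ee_pos: [556.9, -34.0, 189.4]
ee_rot: [0.977, 0.211, -0.0, 0.0]
ft_force: [-0.5, 0.2, -0.5]
width: 0.381
grip_force: 20.0
```

Run:
```python
import m
from m import *
s=snap('side','s8.png')
p=manip.get_state()['ee_pos'];print(p)
def mask(im,k,box):
    hsv=cv2.cvtColor(im,cv2.COLOR_RGB2HSV);mm=cv2.inRange(hsv,(50,80,40),(85,255,255)); o=np.zeros_like(mm);x0,y0,x1,y1=box;o[y0:y1,x0:x1]=mm[y0:y1,x0:x1]
    n,lab,st,_=cv2.connectedComponentsWithStats(o); i=1+np.argmax(st[1:,4]); return (lab==i).astype(np.uint8)
m.mask=mask
print(locate('side',s,'s',(235,70,300,205),p[2]-46.7,p[:2]))
cv2.imwrite('pics/c8.png',cv2.resize(s[90:250,190:330],(525,600))[:,:,::-1])
```

```text
[556.87531848 -34.09033098 189.34551022]
(array([556.50779599, -35.48326787]), array([-1.3867188 , -0.34674072,  1.3839417 ,  0.25205994], dtype=float32))
```

View pics/c8.png

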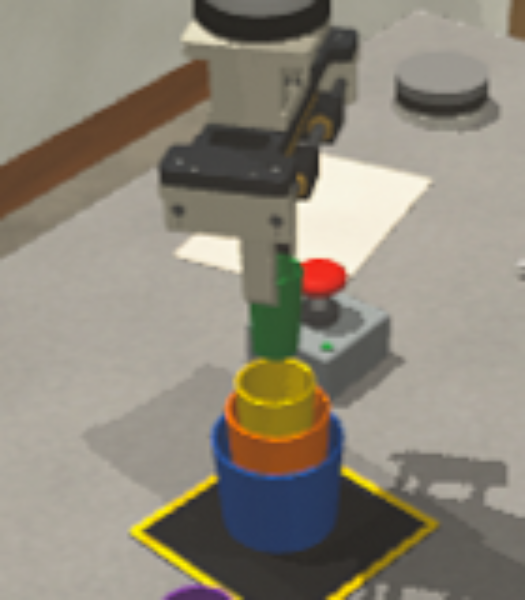

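The green cup is upright and centred over the yellow one (columns 275 vs 276). Lowering it.

Emit:
servo_tool([
  [[0.06,0.02,-0.3],0,0.2],
  [[0,0,-0.7],0,0.2],
  [[0,0,-0.6],0,0.2],
  [[0,0,-0.25],0,0.2],
  [[0,0,0],0,0.2],
])

```text
time: 20.8
ee_pos: [558.4, -32.6, 132.9]
ee_rot: [0.977, 0.211, -0.001, -0.0]
ft_force: [0.2, 0.1, -0.1]
width: 0.378
grip_force: 20.0
```

Emit:
servo_tool([
  [[0,0,-0.07],0,0.2],
  [[0,0,-0.03],0,0.2],
  [[0,0,0],0,0.2],
])

```text
time: 21.18
ee_pos: [559.2, -32.5, 131.1]
ee_rot: [0.977, 0.211, 0.0, 0.0]
ft_force: [0.3, 0.5, -0.3]
width: 0.382
grip_force: 20.0
```

Emit:
servo_tool([
  [[0,0,-0.03],0,0.2],
  [[0,0,0],0,0.2],
])

```text
time: 21.42
ee_pos: [558.9, -32.5, 129.8]
ee_rot: [0.977, 0.211, -0.0, -0.0]
ft_force: [-0.1, 0.5, -0.8]
width: 0.38
grip_force: 20.0
```

Emit:
servo_tool([
  [[0,0,-0.04],0,0.2],
  [[0,0,0],0,0.2],
])

```text
time: 21.68
ee_pos: [558.8, -32.5, 128.5]
ee_rot: [0.977, 0.211, -0.0, -0.0]
ft_force: [-0.2, -0.0, -0.7]
width: 0.383
grip_force: 20.0
```

Emit:
servo_tool([
  [[0,0,-0.03],0,0.2],
  [[0,0,0],0,0.2],
])

```text
time: 21.92
ee_pos: [559.1, -32.5, 127.9]
ee_rot: [0.977, 0.211, 0.0, 0.0]
ft_force: [-0.3, 0.8, 1.0]
width: 0.377
grip_force: 20.0
```

Contact is starting, so one more small step before I release.

Emit:
servo_tool([
  [[0,0,-0.025],0,0.2],
  [[0,0,0],0,0.2],
])

```text
time: 22.18
ee_pos: [559.5, -32.4, 127.8]
ee_rot: [0.977, 0.211, 0.001, 0.0]
ft_force: [-1.9, 0.7, 4.0]
width: 0.377
grip_force: 20.0
```

Emit:
servo_tool([
  [[0,0,0],0,0.5],
  [[0,0,0],0,0.6],
  [[0,0,0],0,0.6],
  [[0,0,0.5],0,0.6],
  [[0,0,1],0,0.6],
])

```text
time: 22.8
ee_pos: [558.0, -32.4, 171.8]
ee_rot: [0.977, 0.211, -0.001, -0.0]
ft_force: [0.1, 0.2, 0.5]
width: 0.598
grip_force: 0.0
```

Emit:
servo_tool([
  [[0.2,-0.5,0.5],0,0.4],
  [[0.55,-1,0],0,0],
  [[0.55,-1,0],0,0],
  [[0.55,-1,0],0,0],
  [[0.55,-1,0],0,0],
])

```text
time: 23.42
ee_pos: [631.6, -169.8, 187.3]
ee_rot: [0.977, 0.211, 0.0, 0.0]
ft_force: [-0.7, -0.1, -0.1]
width: 0.114
grip_force: 0.0
```

Run:
```python
import m
from m import *
s=snap('side','s9.png');t=snap('top','t9.png')
p=manip.get_state()['ee_pos'];print(p)
print(locate('top',t,'m',(250,150,310,215),55,[557,-33]),locate('top',t,'l',(250,160,310,220),29,[556,-33])[0])
def mask(im,k,box):
    hsv=cv2.cvtColor(im,cv2.COLOR_RGB2HSV);mm=cv2.inRange(hsv,(50,80,40),(85,255,255)); o=np.zeros_like(mm);x0,y0,x1,y1=box;o[y0:y1,x0:x1]=mm[y0:y1,x0:x1]
    n,lab,st,_=cv2.connectedComponentsWithStats(o); i=1+np.argmax(st[1:,4]); return (lab==i).astype(np.uint8)
m.mask=mask
print(locate('top',t,'s',(250,150,300,215),81,[557,-33]))
for z in(81,85):
  print(z,proj('side',[558,-33,z+58]))
cv2.imwrite('pics/c9.png',cv2.resize(np.hstack([t[100:240,240:380],s[90:230,190:330]]),(800,400))[:,:,::-1])
```

```text
[ 631.68981555 -171.65945953  186.8044693 ]
(array([545.22239287, -21.035317  ]), array([ 14.9756775,  13.319519 , -14.980011 , -13.88002  ], dtype=float32)) [555.91510373 -33.69580091]
(array([558.05220769, -31.03821134]), array([-0.92248535, -1.0604553 ,  0.9220886 ,  1.1070557 ], dtype=float32))
81 [262.52107601 183.6866061 ]
85 [262.47666688 182.30810336]
```

View pics/c9.png

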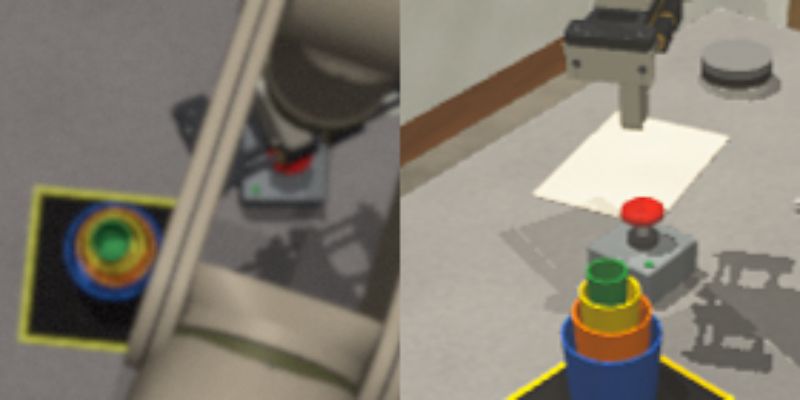

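The nest is complete: four concentric, level rims in both views, with blue on the pad. The plunger is at side crop (642,210); moving over it with the fingers shut.

Emit:
servo_tool([
  [[0.43,-0.77,0],0,0],
  [[0,0,-0.8],0,0],
  [[0,0,-1],0,0],
  [[0,0,-0.8],0,0],
  [[0,0,-0.4],0,0],
])

```text
time: 24.15
ee_pos: [642.8, -190.3, 95.3]
ee_rot: [0.977, 0.211, -0.001, -0.001]
ft_force: [-0.6, -1.2, -0.2]
width: 0.003
grip_force: 0.0
```

Emit:
servo_tool([
  [[0,0,0],0,0],
  [[0,0,-0.15],0,0],
  [[0,0,-0.1],0,0],
  [[0,0,0],0,0],
])

```text
time: 24.65
ee_pos: [644.0, -190.7, 89.8]
ee_rot: [0.977, 0.211, 0.0, 0.0]
ft_force: [-0.4, -0.2, 0.1]
width: 0.008
grip_force: 0.0
```

Emit:
servo_tool([
  [[0.02,-0.1,-0.1],0,0],
  [[0,0,-0.1],0,0],
  [[0,0,-0.1],0,0],
  [[0,0,0],0,0],
])

```text
time: 25.15
ee_pos: [644.8, -194.1, 80.9]
ee_rot: [0.977, 0.211, 0.0, 0.0]
ft_force: [0.3, -1.9, 4.4]
width: 0.006
grip_force: 2.2
```

Emit:
servo_tool([
  [[0,0,-0.1],0,0],
  [[0,0,-0.1],0,0],
  [[0,0,0],0,0],
])

```text
time: 25.52
ee_pos: [644.8, -194.1, 75.3]
ee_rot: [0.977, 0.211, 0.0, 0.001]
ft_force: [-1.4, -1.8, 7.3]
width: 0.008
grip_force: 3.6
```

Emit:
servo_tool([
  [[0,0,-0.07],0,0],
  [[0,0,0],0,0],
])

```text
time: 25.78
ee_pos: [644.8, -194.1, 73.5]
ee_rot: [0.977, 0.211, 0.0, 0.001]
ft_force: [-1.9, -1.0, 8.8]
width: 0.007
grip_force: 4.0
```

Emit:
servo_tool([
  [[0,0,-0.04],0,0],
  [[0,0,0],0,0],
])

```text
time: 26.02
ee_pos: [644.9, -194.2, 73.3]
ee_rot: [0.977, 0.211, 0.001, 0.001]
ft_force: [-5.1, -0.7, 13.3]
width: 0.007
grip_force: 6.5
```

Emit:
servo_tool([
  [[0,0,-0.02],0,0],
  [[0,0,0],0,0],
])

```text
time: 26.28
ee_pos: [645.0, -194.1, 73.2]
ee_rot: [0.977, 0.211, 0.001, 0.001]
ft_force: [-6.0, -0.2, 16.5]
width: 0.005
grip_force: 8.1
```

Emit:
servo_tool([
  [[0,0,0.2],0,0],
  [[0,0,0.4],0,0],
  [[0,0,1],0,0],
  [[0,0,1],0,0],
  [[0,0,1],0,0],
])

```text
time: 26.9
ee_pos: [643.9, -192.9, 179.0]
ee_rot: [0.977, 0.211, -0.001, -0.001]
ft_force: [0.9, -0.6, -0.5]
width: 0.005
grip_force: 0.0
```

Emit:
servo_tool([
  [[0,-1,0.5],0,0],
  [[0,-1,0],0,0],
  [[0,-1,0],0,0],
  [[0,-1,0],0,0],
  [[0,0,0],0,0],
])

```text
time: 27.52
ee_pos: [643.6, -315.2, 192.7]
ee_rot: [0.978, 0.21, -0.001, -0.001]
ft_force: [-0.6, -0.3, -0.2]
width: 0.009
grip_force: 0.0
```

Run:
```python
from m import *
s=snap('side','s10.png');t=snap('top','t10.png')
s0=cv2.imread('pics/s0.png')[:,:,::-1].copy();b=(260,150,290,180)
for i in(s0,s): print(np.argwhere(mask(i,'red',b)).min(0),np.argwhere(mask(i,'red',b)).max(0))
cv2.imwrite('pics/c10.png',cv2.resize(np.hstack([t,s]),(800,300))[:,:,::-1])
```

```text
[159 267] [168 281]
[159 267] [168 281]
```

View pics/c10.png

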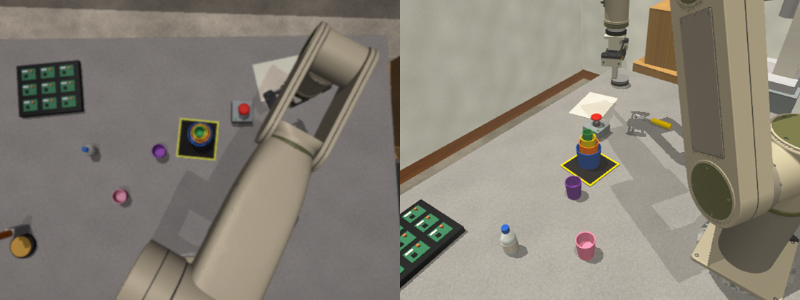

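The nest is standing on the pad, the plunger is back up at the same pixels as at the start, and the bottle and driver haven't moved. Handing in.

```bash
python3 -c "
from station import manip
print(manip.hand_in())"
```

```text
the job is handed in; nothing more can be done
None
```

The four cups are nested on the return pad, the plunger was then pressed to its stop and sprang back up, and the job was handed in at about 28 s; no verdict came back.

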